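Weigh two sample slugs and stow the heavier

TASK

Stand the two metal slugs in the two cups of the balance, one in each, let go and see which side goes down. Take the slug from the side that dropped, feel for the well in the white slide of the green holder, and press the slug in past the spring catch until it is fully home and upright; leave the other slug standing in its cup. Work gently: do not lean on the balance or force the holder, do not knock a slug over, and leave the bottle, sand timer and slide box where they are.

Things in the scene. Friction and masses are not known exactly. Their poses are not given: they have to be found in the camera images.
- slug_p_center (a point): Centre of a metal slug, 28 mm above its foot. z runs up its axis. Two look-alikes: upright brass cylinders 30 mm in diameter, 56 mm tall, foot edge chamfered 1 mm, standing on the bench at the start. Either may be the heavier: weigh to find out.
- slug_q_center (a point): Centre of a metal slug, 28 mm above its foot. z runs up its axis. Two look-alikes: upright brass cylinders 30 mm in diameter, 56 mm tall, foot edge chamfered 1 mm, standing on the bench at the start. Either may be the heavier: weigh to find out.
- cup_left (a point): Centre of the inner floor of the left cup of the balance (+ y end of the beam): blue, inner diameter 40 mm, outer 47 mm, rim 13 mm above this floor. It is fixed to the beam and tips with it. x across the beam, y along it towards the left cup, z up out of the cup. A slug standing in it has its centre 28 mm above this point along z.
- cup_right (a point): Centre of the inner floor of the right cup of the balance (- y end of the beam): blue, inner diameter 40 mm, outer 47 mm, rim 13 mm above this floor. It is fixed to the beam and tips with it. x across the beam, y along it towards the left cup, z up out of the cup. A slug standing in it has its centre 28 mm above this point along z.
- beam (a joint): Tilt of the balance beam, rad: 0 level, positive with the left cup down, negative with the right cup down; stops at -0.05 and +0.05. It swings freely with light damping and hardly any return to level: even a small difference in weight tips it right over to a stop, in a second or two (several seconds if nearly equal).
- stand: Balance, fixed to the bench; origin under its middle, y along the beam to the left cup. Grey base 130 x 170 x 12 mm and post 80 mm tall; pivot 71 mm up. Cups 100 mm either side; level, their inner floors are 50 mm above the bench, at a stop one is 5 mm lower, the other 5 mm higher. Delicate: more than 25 N on the balance counts as leaning on it.
- keeper_top (a point): Middle of the top face of the green slug holder, 40 mm above the bench, z up. In its middle a white slide, top flush, has a round well 33 mm wide (1 mm chamfer at its mouth), 20 mm deep. The well lies on the holder's y centre line (x = 0), anywhere from -16 to +16 mm along y from this point: not measured, find it by feel or eye.
- keeper: Slug holder, 90 x 156 x 40 mm (x, y, z), fixed; origin under its centre. The white slide (60 x 100 mm) is too stiff to shift (30 N). A sprung brass ball in the well's +x wall, 10 mm down, holds up a slug just dropped in; about 4 to 12 N down passes it. Fully home: slug's foot 20 mm below the top face, 36 mm stand proud. More than 28 N counts as forcing it.
- bottle: Amber bottle with green cap, 42 mm in diameter, 85 mm tall, loose; origin under its centre. Leave alone.
- timer: Orange sand timer, 44 mm in diameter, 85 mm tall, loose; origin under its centre. Leave alone.
- slide_box: Blue box, 54 x 80 x 26 mm (its x, y, z), loose; origin under its centre. Leave alone.
- slug_p: The same slug as point slug_p_center; origin at the middle of its foot. Mass between 85 and 260 g, unknown.
- slug_q: The same slug as point slug_q_center; origin at the middle of its foot. Mass between 85 and 260 g, unknown.

How it is judged:
On the way, in this order (a step that is already met when the one before it is completed fails the run):
1. both slugs stand in the cups, one in each, let go, and the beam has come to rest tipped to one side ((((distance between slug_p_center and cup_left below 0.032 m and angle between slug_p_center's own z axis and vertical below 0.25 rad) and (distance between slug_q_center and cup_right below 0.032 m and angle between slug_q_center's own z axis and vertical below 0.25 rad)) or ((distance between slug_q_center and cup_left below 0.032 m and angle between slug_q_center's own z axis and vertical below 0.25 rad) and (distance between slug_p_center and cup_right below 0.032 m and angle between slug_p_center's own z axis and vertical below 0.25 rad))) and (value of joint beam above 0.044 rad or value of joint beam below -0.044 rad) and velocity of joint beam between -0.02 and 0.02 rad/s and contact force between the fingers and slug_p below 0.1 N and contact force between the fingers and slug_q below 0.1 N), for 0.5 s.
2. the slug in the lower cup is gripped while both are still in their cups (((((distance between slug_p_center and cup_left below 0.032 m and angle between slug_p_center's own z axis and vertical below 0.25 rad) and (distance between slug_q_center and cup_right below 0.032 m and angle between slug_q_center's own z axis and vertical below 0.25 rad)) and value of joint beam above 0.03 rad and contact force between the fingers and slug_p above 0.5 N and contact force between the fingers and slug_q below 0.1 N) or (((distance between slug_p_center and cup_left below 0.032 m and angle between slug_p_center's own z axis and vertical below 0.25 rad) and (distance between slug_q_center and cup_right below 0.032 m and angle between slug_q_center's own z axis and vertical below 0.25 rad)) and value of joint beam below -0.03 rad and contact force between the fingers and slug_q above 0.5 N and contact force between the fingers and slug_p below 0.1 N) or (((distance between slug_q_center and cup_left below 0.032 m and angle between slug_q_center's own z axis and vertical below 0.25 rad) and (distance between slug_p_center and cup_right below 0.032 m and angle between slug_p_center's own z axis and vertical below 0.25 rad)) and value of joint beam above 0.03 rad and contact force between the fingers and slug_q above 0.5 N and contact force between the fingers and slug_p below 0.1 N) or (((distance between slug_q_center and cup_left below 0.032 m and angle between slug_q_center's own z axis and vertical below 0.25 rad) and (distance between slug_p_center and cup_right below 0.032 m and angle between slug_p_center's own z axis and vertical below 0.25 rad)) and value of joint beam below -0.03 rad and contact force between the fingers and slug_p above 0.5 N and contact force between the fingers and slug_q below 0.1 N))), for 0.06 s.
At the end, for the whole second after the job is handed in: The slug from the side that dropped is fully home in the well of the holder (within 2.5 mm of the well floor, within 7 degrees of upright), released and at rest; the other slug still stands in its cup, at rest ((((z of slug_p_center in the frame of keeper_top below 0.0105 m and horizontal distance between slug_p_center and keeper_top below 0.022 m and angle between slug_p_center's own z axis and vertical below 0.12 rad) and ((distance between slug_q_center and cup_left below 0.032 m and angle between slug_q_center's own z axis and vertical below 0.25 rad) or (distance between slug_q_center and cup_right below 0.032 m and angle between slug_q_center's own z axis and vertical below 0.25 rad))) or ((z of slug_q_center in the frame of keeper_top below 0.0105 m and horizontal distance between slug_q_center and keeper_top below 0.022 m and angle between slug_q_center's own z axis and vertical below 0.12 rad) and ((distance between slug_p_center and cup_left below 0.032 m and angle between slug_p_center's own z axis and vertical below 0.25 rad) or (distance between slug_p_center and cup_right below 0.032 m and angle between slug_p_center's own z axis and vertical below 0.25 rad)))) and linear speed of each of slug_p, slug_q below 0.02 m/s); the robot touches nothing.
It fails at once if more than 25 N on the balance (contact force between anything else and stand above 25 N).
It fails at once if more than 28 N on the holder (contact force between anything else and keeper above 28 N).
It fails at once if a slug knocked over (angle between any of slug_p_center, slug_q_center's own z axis and vertical above 0.7 rad).
It fails at once if a bystander disturbed (moved more than 20 mm or tipped) ((distance of bottle from where it was at the start of the episode above 0.02 m or angle between bottle's own z axis and vertical above 0.3 rad) or (distance of timer from where it was at the start of the episode above 0.02 m or angle between timer's own z axis and vertical above 0.3 rad) or (distance of slide_box from where it was at the start of the episode above 0.02 m or angle between slide_box's own z axis and vertical above 0.3 rad)).
It also fails if it takes over 72 s, if anything falls off the work surface, if the arm or the gripper's body presses on something with over 40 N, if the wrist force passes 120 N, or if a joint passes its speed limit or range.

ROBOT

A 6-joint arm with a two-finger parallel gripper is mounted at the origin on the work surface. World frame = base frame: x ahead of the robot, y to its left, z up, the work surface at z = 0. Lengths are in m, angles in rad, forces in N, time in s.
With the tool pointing down it reaches from about 0.375 to 0.975 m from the base axis. Payload 3.8 kg.
Tool frame: the origin (TCP) lies at the very end of the fingers, on their centre line; the grasp point (between the pads) lies 19 mm behind it (r.grasp_offset is the distance from the TCP to the grasp point, in m); z points along the fingers, y is the line along which they close (so a half turn about z gives the same grasp; the last joint's range is limited). The gripper opens to 85 mm and grips with 20 to 120 N. Pads are 22 mm wide; open, the fingers measure 114 mm over their backs; the gripper's body (76 mm by 85 mm) begins 54 mm behind the grasp point. The pads swing forward as they close: fully open they stand 13 mm farther back than shut.
Start: joints at [1.231, 0.264, 1.604, -0, 1.274, -0.037], TCP at [0.201, 0.644, 0.231] pointing down, gripper open.
Joint ranges: [-2.63, 2.63], [-0.94, 2.18], [0.31, 2.57], [-1.31, 4.45], [0, 2.66], [-2.55, 2.55]. Speed limits (rad/s): [2.57, 2.57, 3.14, 3.14, 3.14, 3.14].

INTERFACE

Orientations are given as a unit quaternion [x, y, z, w].
In Python, from station import r gives the robot as it stands.
- The arm moves only by the tool play_rows, never from a script. Its argument "increments" is a list that holds one entry, the list of rows, each a list of 7 numbers: the finger opening in m, from 0 to 0.0854, then the shift along the tool's x, y, z in m, then the turn, a rotation vector about the tool's x, y, z in degrees. A call has 1 to 8 rows; each row shifts and turns the commanded pose from where the row before left it, along the tool's axes as they then stand; what a row does not reach is not made up. A row lasts 1/8 s, in which the tool goes at most 62.5 mm and 10.7 degrees, less where a joint would pass 70% of its speed; a pose out of reach is approached as far as the arm can. A call is refused whole if a number of a shift passes 0.0625 or a number of a turn 10.7, either way. A call with a gripper value outside its range is refused whole. The fingers move at their own pace and stop on an object; "grip_force" is the grip in N (left out, the last holds). Time passes only in rows, so rows that do not move let the fingers close. It gives the time, the measured TCP pose, the force, the opening and the grip force at its end, in the units of the state.
- r.get_obs(): the state, without advancing time (a new reading comes with each control period).
- r.camera(name): name is "side" or "top"; returns the picture (480x640x3 uint8, red, green, blue); there is no depth.
- r.get_calibration(name): a dict with "fx", "fy", "cx", "cy" (pixels), "k1" (the pictures are not rectified: a ray, as slopes to the right and down, at radius r is drawn at 1 + k1 r^2 times it, then the intrinsics apply), "rvec" (rotation vector, rad) and "tvec" (3), from world to camera coordinates, as OpenCV has them. Camera axes: x right, y down, z forward; pixel columns grow to the right and rows downward; lengths in m; the calibration is good to about 2 mm. A picture is of the moment at which its call begins. get_calibration takes no time and is no camera call.
- r.job_done(): hands the job in; it is judged then, once.
Trained networks look in the newest picture that a camera, given by its name, has taken for a name from the list of things; names that differ only in an ending like _2 or _b are one class to them, and where a whole thing is asked for, a point or a joint stands for the part that bears it (a point fixed in the world has none). Each returns a list of dicts, best first, with "confidence" (0 to 1); they miss things now and then, are a little off and sometimes report something else, mostly with a low value. They report only what shows in the picture. A call takes as long as a camera call.
- r.recognise(target, camera): "location" ([column, row] in pixels, amid what is visible of it).
- r.masks_of(target, camera): "mask" (480x640 bool, what is visible of it) and "location" ([column, row] in pixels, amid what is visible of it).
The state is a dict: "time_s": time; "joint_pos": joint angles; "qd": joint speeds; "effort": joint torques, N m; "ee_pos": TCP position; "ee_rot": TCP orientation; "ft_force": force on the tool from outside, world axes, zero at the start; "ft_torque": the same for the moment, N m; "width": finger opening in m; "grip_force": force on a finger pad.
Only numpy, scipy, OpenCV 4.12 (cv2) and the standard library are available. Lean on these libraries where they do the work, as an engineer would, in place of code of your own. Each camera call takes 0.05 s, during which the arm holds its last target. There are 200 camera calls.

## Working session

There is one attempt and no reset: what is moved stays moved. The work goes in short steps, Python scripts to look and compute and a tool call to move; the robot and the scene stay as the last step left them, time stands still between calls to the robot, and variables do not carry over. Pictures are saved under pics/ and viewed, at most 10 in all, crops included, and the job is handed in when it is done.

Besides the shell and the picture viewer there is one more tool, called after "Request:" as name(argument=value, ...), one argument or row to a line, values as JSON. play_rows: Moves the arm, as the interface text tells. Its arguments: {"type":"object","properties":{"increments":{"type":"array","items":{"type":"array","items":{"type":"array","items":{"type":"number"}}}},"grip_force":{"type":"number"}},"required":["increments"]}

```bash
ls; mkdir -p pics; cat > h.py <<'E'
import numpy as np, cv2
from station import r
from scipy.spatial.transform import Rotation as R
def cal(n):
    c=r.get_calibration(n); return c,cv2.Rodrigues(np.array(c["rvec"],float))[0],np.array(c["tvec"],float).ravel()
def proj(n,P):
    c,M,t=cal(n); p=M@np.asarray(P,float)+t; s=p[:2]/p[2]; s=s*(1+c["k1"]*(s@s))
    return np.array([c["fx"]*s[0]+c["cx"],c["fy"]*s[1]+c["cy"]])
def ray(n,uv):
    c,M,t=cal(n); d=np.array([(uv[0]-c["cx"])/c["fx"],(uv[1]-c["cy"])/c["fy"]]); s=d.copy()
    for _ in range(20): s=d/(1+c["k1"]*(s@s))
    return -M.T@t, M.T@np.array([s[0],s[1],1])
def atz(n,uv,z):
    o,d=ray(n,uv); return o+d*(z-o[2])/d[2]
def snap(n,f):
    im=r.camera(n); cv2.imwrite("pics/"+f,im[:,:,::-1]); return im
E
python3 - <<'E'
from h import *
for n in("top","side"):
    snap(n,n+"0.png"); print(n,ray(n,(320,240)))
    for t in("slug_p","stand","cup_left","cup_right","keeper","keeper_top","bottle","timer","slide_box"):
        print(t,[(np.round(d["location"]),round(d["confidence"],2)) for d in r.recognise(t,n)[:3]])
o=r.get_obs(); print(o["time_s"],o["ee_pos"],R.from_quat(o["ee_rot"]).as_matrix().round(3),o["ft_force"])
E
```

```text
pics
top (array([0.54270393, 0.01353162, 1.13135721]), array([ 0.05219163,  0.02321897, -0.9983998 ]))
slug_p [(array([291., 303.]), 0.73)]
stand [(array([296., 225.]), 0.77)]
cup_left [(array([462., 242.]), 0.38)]
cup_right [(array([290., 223.]), 0.7)]
keeper [(array([463., 240.]), 0.75), (array([295., 225.]), 0.44)]
keeper_top [(array([464., 238.]), 0.87)]
bottle [(array([377., 158.]), 0.54)]
timer [(array([416., 328.]), 0.7)]
slide_box [(array([204., 298.]), 0.88), (array([291., 301.]), 0.67)]
side (array([ 0.22508041, -0.55127894,  0.60705297]), array([ 0.44521068,  0.6675261 , -0.59692793]))
slug_p [(array([260., 324.]), 0.93), (array([316., 252.]), 0.44)]
stand [(array([314., 254.]), 0.55)]
cup_left [(array([326., 242.]), 0.64)]
cup_right [(array([320., 238.]), 0.66)]
keeper [(array([436., 390.]), 0.98)]
keeper_top [(array([439., 391.]), 0.81)]
bottle [(array([434., 262.]), 0.89)]
timer [(array([286., 380.]), 0.59), (array([314., 252.]), 0.47)]
slide_box [(array([198., 234.]), 0.94)]
1.0 [0.20128045 0.64429294 0.2312904 ] [[-0.954  0.298 -0.   ]
 [ 0.298  0.954  0.   ]
 [ 0.     0.    -1.   ]] [-0.12456827  0.54092749  0.26983487]
```

View pics/top0.png

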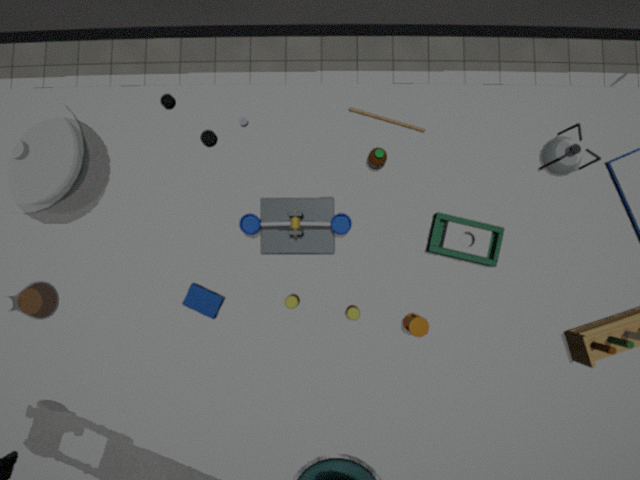

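View pics/side0.png

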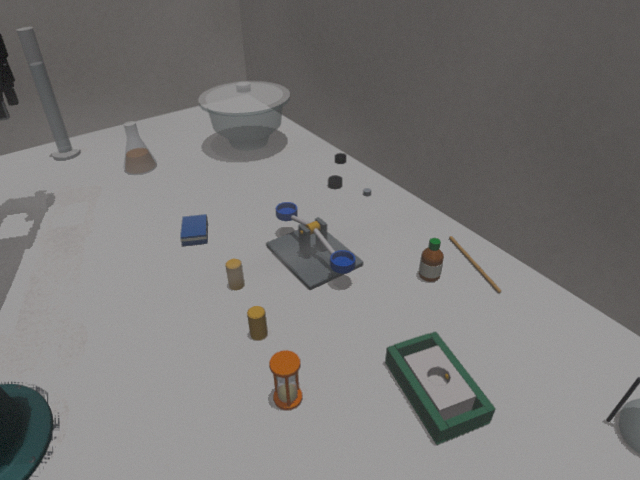

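The top view shows the slugs at (292,301) and (353,313), the cups at (251,224) and (341,224), and the holder at (465,240). The side view agrees, with slugs at (235,274) and (257,323), cups at (287,212) and (343,262), and the well near (438,374).

```bash
python3 - <<'E'
from h import *
T=cv2.imread("pics/top0.png");S=cv2.imread("pics/side0.png")
H=cv2.cvtColor(T,cv2.COLOR_BGR2HSV);HS=cv2.cvtColor(S,cv2.COLOR_BGR2HSV)
def blobs(H,lo,hi,box):
    m=cv2.inRange(H,lo,hi);k=np.zeros_like(m);x0,y0,x1,y1=box;k[y0:y1,x0:x1]=m[y0:y1,x0:x1]
    n,l,s,c=cv2.connectedComponentsWithStats(k); return [(c[i].round(1),s[i][4],s[i][:4]) for i in range(1,n) if s[i][4]>25],k
for nm,lo,hi,b,z in (("slug",(20,70,60),(35,255,255),(270,285,370,330),.056),("cup",(100,150,50),(130,255,255),(235,205,360,245),.06)):
    for c,a,bb in blobs(H,lo,hi,b)[0]:
        ce=bb[:2]+(bb[2:]-1)/2; print(nm,c,a,bb,atz("top",c,z).round(4),atz("top",ce,z).round(4))
for c,a,bb in blobs(HS,(15,100,60),(35,255,255),(220,250,275,345))[0]: print("side slug",c,a,bb,atz("side",c,.056).round(4),atz("side",c,.028).round(4))
_,k=blobs(H,(45,60,20),(90,255,255),(420,205,512,275))
p=np.argwhere(k)[:,::-1]; W=np.array([atz("top",q,.04)[:2] for q in p],np.float32)
rc=cv2.minAreaRect(W); print("keeper",rc)
h=cv2.convexHull(W)[:,0]
base=blobs(H,(0,0,60),(180,255,255),(0,0,1,1))
a=cv2.resize(T[195:285,410:530],None,fx=5,fy=5,interpolation=3);b=cv2.resize(S[330:440,380:500],None,fx=3,fy=3,interpolation=3)
c=cv2.resize(T[275:340,270:380],None,fx=4,fy=4,interpolation=3)
w=np.zeros((600,780,3),np.uint8);a=cv2.resize(a,(420,315));b=cv2.resize(b,(360,330));w[:315,:420]=a;w[:330,420:]=b
c=cv2.resize(T[190:260,235:360],None,fx=3.3,fy=3.3,interpolation=3);w[340:340+c.shape[0],:c.shape[1]]=c[:260]
cv2.imwrite("pics/z.png",w)
E
```

```text
slug [291.4 301.4] 142 [285 295  14  14] [0.4648 0.1004 0.056 ] [0.4645 0.1001 0.056 ]
slug [352.8 312.8] 146 [346 306  14  14] [ 0.4407 -0.0334  0.056 ] [ 0.4413 -0.0327  0.056 ]
cup [249.9 223.9] 308 [240 215  21  19] [0.6336 0.1924 0.06  ] [0.6334 0.1921 0.06  ]
cup [340.4 223.6] 312 [331 214  20  20] [ 0.6347 -0.006   0.06  ] [ 0.6349 -0.0062  0.06  ]
side slug [232.8 263.4] 112 [226 259  15  10] [0.4637 0.0975 0.056 ] [0.4758 0.1304 0.028 ]
side slug [256.8 321.7] 467 [247 306  19  34] [ 0.4309 -0.0578  0.056 ] [ 0.4413 -0.0328  0.028 ]
keeper ((0.6025419235229492, -0.28376132249832153), (0.15889735519886017, 0.08926869928836823), 77.05919647216797)
```

View pics/z.png

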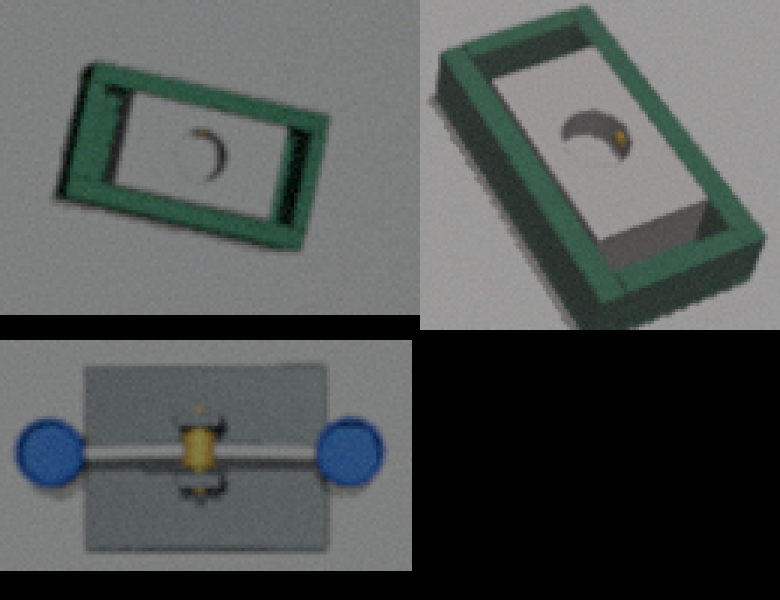

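The crop shows the well's right edge at about (474.6,239) in the top picture. The brass ball is at about (447,376) in the side picture. Both slugs and both cups are located, so I'm moving now.

Request:
play_rows(
  increments=[
    [[0.085,0,0,0,0,0,10.38],[0.085,0,0,0,0,0,10.38],[0.085,0,0,0,0,0,10.38],[0.085,0,0,0,0,0,10.38],[0.085,0,0,0,0,0,10.38],[0.085,0,0,0,0,0,10.38],[0.085,0,0,0,0,0,10.38],[0.085,-0.03,0.015,0,0,0,0]],
  ],
  grip_force=30,
)

```text
time_s: 2.0
ee_pos: [0.2156, 0.6154, 0.2312]
ee_rot: [0.707, 0.707, 0.0, -0.0]
ft_force: [-0.5, 0.1, 0.2]
width: 0.0851
grip_force: 0.0
```

Request:
play_rows(
  increments=[
    [[0.085,-0.06,0.03,0,0,0,0],[0.085,-0.06,0.03,0,0,0,0],[0.085,-0.06,0.03,0,0,0,0],[0.085,-0.06,0.03,0,0,0,0],[0.085,-0.06,0.03,0,0,0,0],[0.085,-0.06,0.03,0,0,0,0],[0.085,-0.06,0.03,0.03,0,0,0],[0.085,-0.06,0.03,0.03,0,0,0]],
  ],
)

```text
time_s: 3.0
ee_pos: [0.4362, 0.1752, 0.1807]
ee_rot: [0.707, 0.707, 0.001, 0.001]
ft_force: [1.3, 1.0, -0.4]
width: 0.0851
grip_force: 0.0
```

```bash
python3 - <<'E'
from h import *
c0=np.array([.6025,-.2838]);a=np.deg2rad(77.06);yh=np.array([np.cos(a),np.sin(a)]);xh=np.array([yh[1],-yh[0]])
out=[]
for n in("top","side"):
    im=cv2.imread(f"pics/{n}0.png");M=np.zeros((360,540,2),np.float32)
    for i in range(360):
        for j in range(540):
            X=(180-i)/3e3;Y=(270-j)/3e3;p=c0+X*xh+Y*yh;M[i,j]=proj(n,[p[0],p[1],.04]) if (i%6==0 and j%6==0) else 0
    g=cv2.resize(M[::6,::6],(540,360),interpolation=1)
    # align: sample grid centres approx
    A=np.float32([[6,0,0],[0,6,0]]);g=cv2.warpAffine(M[::6,::6],A,(540,360),flags=cv2.INTER_LINEAR,borderMode=cv2.BORDER_REPLICATE)
    o=cv2.remap(im,g[...,0],g[...,1],3)
    for Y in (-.02,-.01,0,.01,.02): cv2.line(o,(int(270-Y*3e3),60),(int(270-Y*3e3),75 if Y else 90),(0,0,255),1)
    cv2.rectangle(o,(270-234,180-135),(270+234,180+135),(0,0,255),1)
    cv2.rectangle(o,(270-150,180-90),(270+150,180+90),(255,0,0),1)
    out.append(o[30:330])
cv2.imwrite("pics/ortho.png",np.vstack(out))
o=r.get_obs();print(o["time_s"],o["ee_pos"],R.from_quat(o["ee_rot"]).as_matrix().round(3),o["width"],o["ft_force"])
E
```

```text
Traceback (most recent call last):
  File "h.py", line 7, in proj
    c,M,t=cal(n); p=M@np.asarray(P,float)+t; s=p[:2]/p[2]; s=s*(1+c["k1"]*(s@s))
          ~~~^^^
  File "h.py", line 5, in cal
    c=r.get_calibration(n); return c,cv2.Rodrigues(np.array(c["rvec"],float))[0],np.array(c["tvec"],float).ravel()
ValueError: time passes only in moves, steps and waits
```

```bash
sed -i 's/^def cal/import functools\n@functools.cache\ndef cal/' h.py; cat > ortho.py <<'E'
from h import *
import sys
c0=np.array([.6025,-.2838]);a=np.deg2rad(77.06);yh=np.array([np.cos(a),np.sin(a)]);xh=np.array([yh[1],-yh[0]])
out=[]
for n in("top","side"):
    im=cv2.imread(f"pics/{n}0.png")
    M=np.array([[proj(n,[*(c0+(180-i)/3e3*xh+(270-j)/3e3*yh),.04]) for j in range(0,540,6)] for i in range(0,360,6)],np.float32)
    g=cv2.warpAffine(M,np.float32([[6,0,0],[0,6,0]]),(540,360),flags=cv2.INTER_LINEAR,borderMode=cv2.BORDER_REPLICATE)
    o=cv2.remap(im,g[...,0],g[...,1],3)
    for Y in (-.02,-.01,0,.01,.02): cv2.line(o,(int(270-Y*3e3),60),(int(270-Y*3e3),75 if Y else 90),(0,0,255),1)
    cv2.rectangle(o,(270-234,180-135),(270+234,180+135),(0,0,255),1)
    cv2.rectangle(o,(270-150,180-90),(270+150,180+90),(255,0,0),1)
    out.append(o[30:330])
cv2.imwrite("pics/ortho.png",np.vstack(out))
o=r.get_obs();print(o["time_s"],o["ee_pos"],R.from_quat(o["ee_rot"]).as_matrix().round(3),o["width"],o["ft_force"])
E
python3 ortho.py
```

```text
3.0 [0.4361634  0.17520784 0.18066555] [[ 0.     1.     0.003]
 [ 1.    -0.     0.001]
 [ 0.001  0.003 -1.   ]] 0.08508199038320541 [ 1.27044789  1.01130622 -0.39062461]
```

View pics/ortho.png

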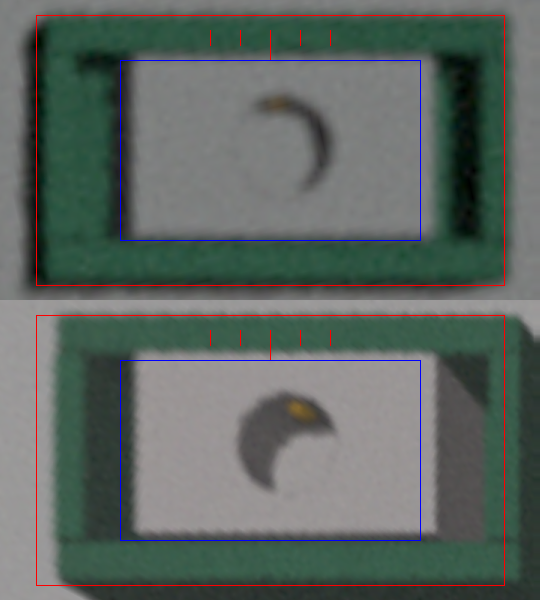

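Request:
play_rows(
  increments=[
    [[0.085,-0.035,0.008,0,0,0,0],[0.085,0,0,0.02,0,0,0],[0.085,0,0,0,0,0,0]],
  ],
)

```text
time_s: 3.38
ee_pos: [0.4417, 0.1409, 0.1589]
ee_rot: [0.708, 0.707, -0.001, -0.001]
ft_force: [0.0, -0.1, -0.4]
width: 0.085
grip_force: 0.0
```

The two ortho views put the well centre at about (282,144) in the top one and (288,141) in the side one. That is roughly +2 mm in x and −5 mm in y from my holder estimate, so the well is near (0.603,−0.289).

Request:
play_rows(
  increments=[
    [[0.085,-0.042,0.022,0.02,0,0,0],[0.085,0,0,0.03,0,0,0],[0.085,0,0,0,0,0,0],[0.085,0,0,0,0,0,0]],
  ],
)

```text
time_s: 3.88
ee_pos: [0.4655, 0.1005, 0.1114]
ee_rot: [0.707, 0.707, 0.001, 0.0]
ft_force: [0.6, -0.5, -0.6]
width: 0.0848
grip_force: 0.0
```

```bash
python3 - <<'E'
from h import *
o=r.get_obs();p=np.array(o["ee_pos"]);print(o["time_s"],p,o["ft_force"])
im=snap("top","a.png");s=snap("side","b.png")
def cr(n,im):
    u=proj(n,p);v=proj(n,[.464,.099,.056]);print(n,u,v)
    for q,c in((u,(255,0,0)),(v,(0,255,0))): cv2.circle(im,tuple(int(x) for x in q.round()),1,c,-1)
    x,y=int(u[0]),int(u[1]); return cv2.resize(im[max(0,y-50):][:100,x-60:x+60],(600,500))[:,:390] if 0 else cv2.resize(im[y-50:y+50,x-45:x+45],(390,433))
cv2.imwrite("pics/c.png",np.hstack([cr("top",im),cr("side",s)])[:,:,::-1])
E
```

```text
3.875 [0.4654567  0.10048944 0.11142375] [ 0.6289282  -0.49922    -0.60997374]
top [289.16699636 303.00010526] [292.0215934  301.75460776]
side [229.13801266 238.10522479] [232.57701551 262.90679853]
```

View pics/c.png

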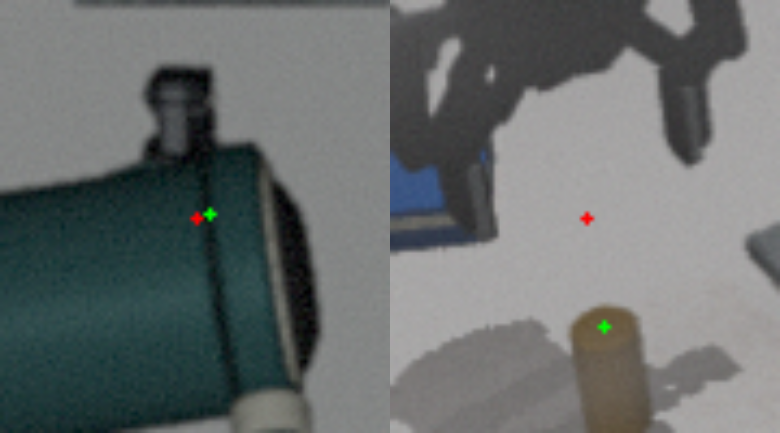

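The crop shows the slug top at the green mark, directly below and between the open fingers. I'm descending to grasp it.

Request:
play_rows(
  increments=[
    [[0.085,-0.001,-0.001,0.03,0,0,0],[0.085,0,0,0.03,0,0,0],[0.085,0,0,0.027,0,0,0],[0.02,0,0,0,0,0,0],[0.02,0,0,0,0,0,0],[0.02,0,0,0,0,0,0],[0.02,0,0,0,0,0,0],[0.02,0,0,0,0,0,0]],
  ],
)

```text
time_s: 4.97
ee_pos: [0.4656, 0.0991, 0.0251]
ee_rot: [0.707, 0.707, 0.001, 0.001]
ft_force: [-0.3, 0.3, 6.4]
width: 0.0294
grip_force: 29.7
```

Request:
play_rows(
  increments=[
    [[0.02,0,0,0,0,0,0],[0.02,0,0,0,0,0,0],[0.02,0,0,0,0,0,0],[0.02,0,0,-0.01,0,0,0]],
  ],
)

```text
time_s: 5.48
ee_pos: [0.4636, 0.0987, 0.0336]
ee_rot: [0.707, 0.707, -0.0, -0.0]
ft_force: [0.1, 0.5, -1.5]
width: 0.0293
grip_force: 29.8
```

Request:
play_rows(
  increments=[
    [[0.02,0,0,-0.045,0,0,0],[0.02,0,0,-0.045,0,0,0],[0.02,0.03,0.035,0,0,0,0],[0.02,0.03,0.045,0,0,0,0],[0.02,0.025,0.045,0,0,0,0],[0.02,0.009,0.045,0,0,0,0],[0.02,0,0,0,0,0,0],[0.02,0,0,0,0,0,0]],
  ],
)

```text
time_s: 6.48
ee_pos: [0.6329, 0.1924, 0.1228]
ee_rot: [0.707, 0.707, -0.001, -0.001]
ft_force: [-0.7, -0.1, -0.5]
width: 0.0294
grip_force: 30.1
```

```bash
python3 - <<'E'
from h import *
o=r.get_obs();p=np.array(o["ee_pos"]);print(o["time_s"],p,o["ft_force"],R.from_quat(o["ee_rot"]).as_rotvec())
s=snap("side","d.png")
f=p+[0,0,-.024]; k=cv2.COLOR_RGB2HSV
for q,c in((f,(255,0,0)),(p+[0,0,.032],(0,255,0)),([.6345,.193,.063],(255,255,255))): 
    u=proj("side",q);print(u); cv2.circle(s,tuple(int(x) for x in u.round()),1,c,-1)
x,y=285,200
cv2.imwrite("pics/e.png",cv2.resize(s[y-70:y+70,x-70:x+90],(640,560))[:,:,::-1])
E
```

```text
6.475 [0.63291218 0.19240338 0.1227935 ] [-0.69075475 -0.09114974 -0.46324385] [-2.22106527 -2.22031778  0.00278552]
[284.07726499 194.03440561]
[282.52159446 170.08157267]
[285.52151407 208.1674039 ]
```

View pics/e.png

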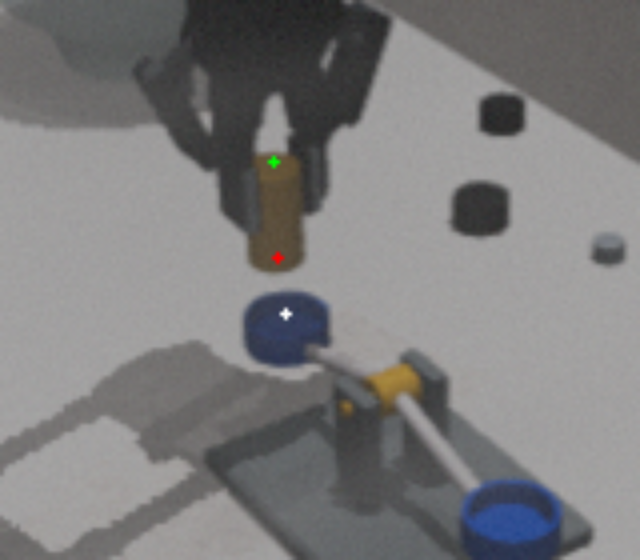

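The slug hangs upright in the grip with its foot at the red mark, centred over the left cup near (285,208). I'm lowering it now.

Request:
play_rows(
  increments=[
    [[0.02,0,0.001,0.02,0,0,0],[0.02,0,0,0.016,0,0,0],[0.02,0,0,0.008,0,0,0],[0.02,0,0,0.004,0,0,0],[0.02,0,0,0.002,0,0,0],[0.02,0,0,0,0,0,0]],
  ],
)

```text
time_s: 7.28
ee_pos: [0.6353, 0.1928, 0.0736]
ee_rot: [0.707, 0.707, 0.0, 0.0]
ft_force: [0.0, 0.4, -1.5]
width: 0.0293
grip_force: 30.1
```

Request:
play_rows(
  increments=[
    [[0.02,0,0,0.002,0,0,0],[0.02,0,0,0.001,0,0,0],[0.02,0,0,0,0,0,0]],
  ],
)

```text
time_s: 7.65
ee_pos: [0.6352, 0.1928, 0.0706]
ee_rot: [0.707, 0.707, 0.0, 0.0]
ft_force: [0.0, -0.2, 0.0]
width: 0.0291
grip_force: 30.2
```

Request:
play_rows(
  increments=[
    [[0.085,0,0,0,0,0,0],[0.085,0,0,0,0,0,0],[0.085,0,0,0,0,0,0],[0.085,0,0,0,0,0,0],[0.085,0,0,0,0,0,0],[0.085,0,0,-0.02,0,0,0],[0.085,0,0,-0.04,0,0,0],[0.085,0,0,-0.04,0,0,0]],
  ],
)

```text
time_s: 8.65
ee_pos: [0.6351, 0.1928, 0.1726]
ee_rot: [0.707, 0.707, 0.0, 0.0]
ft_force: [0.1, -0.2, 0.3]
width: 0.0849
grip_force: 0.0
```

Request:
play_rows(
  increments=[
    [[0.085,-0.04,-0.03,0,0,0,0],[0.085,-0.04,-0.035,0,0,0,0],[0.085,-0.04,-0.035,0,0,0,0],[0.085,-0.045,-0.035,0,0,0,0],[0.085,-0.045,-0.035,0,0,0,0],[0.085,-0.016,-0.024,0,0,0,0],[0.085,0,0,0.045,0,0,0],[0.085,0,0,0.025,0,0,0]],
  ],
)

```text
time_s: 9.65
ee_pos: [0.4406, -0.0337, 0.1005]
ee_rot: [0.708, 0.707, 0.0, 0.001]
ft_force: [-0.2, -0.1, 0.4]
width: 0.0848
grip_force: 0.0
```

```bash
python3 - <<'E'
from h import *
o=r.get_obs();p=np.array(o["ee_pos"]);print(o["time_s"],p,o["ft_force"])
s=snap("side","f.png")
for q,c in(([.635,.193,.046],(255,0,0)),([.635,.193,.102],(0,255,0)),([.441,-.033,.056],(255,255,255)),(p,(255,0,255))): 
    u=proj("side",q);print(u); cv2.circle(s,tuple(int(x) for x in u.round()),1,c,-1)
cv2.imwrite("pics/g.png",cv2.resize(s[140:360,180:400],(600,600))[:,:,::-1])
E
```

```text
9.65 [ 0.44058683 -0.03367771  0.10054736] [-0.19164715 -0.13697831  0.4287605 ]
[286.15259092 214.76091471]
[284.70887925 192.28426379]
[255.09686353 309.98555108]
[252.38255027 290.28834737]
```

View pics/g.png

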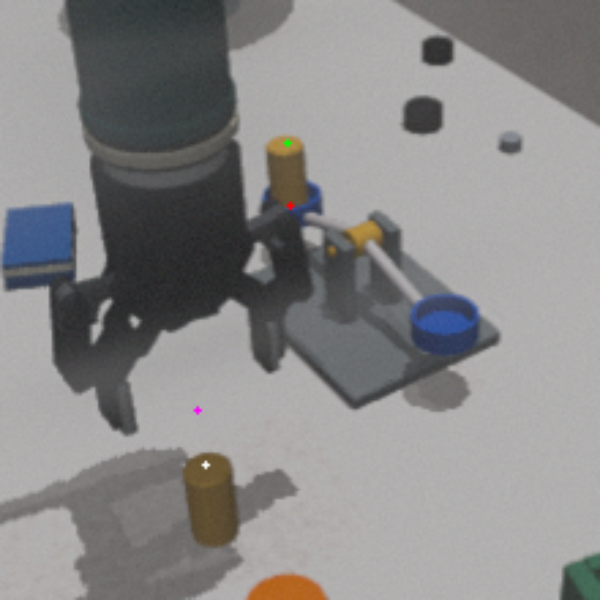

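Slug 1 stands in the left cup. Slug 2 is below the open fingers, with its top at about (256.6,312).

Request:
play_rows(
  increments=[
    [[0.085,-0.001,0,0.03,0,0,0],[0.085,0,0,0.03,0,0,0],[0.085,0,0,0.0165,0,0,0],[0.02,0,0,0,0,0,0],[0.02,0,0,0,0,0,0],[0.02,0,0,0,0,0,0],[0.02,0,0,0,0,0,0],[0.02,0,0,0,0,0,0]],
  ],
)

```text
time_s: 10.7
ee_pos: [0.4421, -0.0344, 0.0252]
ee_rot: [0.707, 0.707, 0.001, 0.001]
ft_force: [-3.0, -0.2, 6.4]
width: 0.0289
grip_force: 29.4
```

Request:
play_rows(
  increments=[
    [[0.02,0,0,0,0,0,0],[0.02,0,0,-0.015,0,0,0],[0.02,0,0,-0.045,0,0,0],[0.02,0,0,-0.045,0,0,0],[0.02,0,0,0,0,0,0],[0.02,0,0,0,0,0,0]],
  ],
)

```text
time_s: 11.45
ee_pos: [0.4402, -0.0341, 0.1284]
ee_rot: [0.707, 0.707, -0.0, -0.0]
ft_force: [-0.5, -0.1, -2.5]
width: 0.0293
grip_force: 30.4
```

Request:
play_rows(
  increments=[
    [[0.02,0.007,0.035,0,0,0,0],[0.02,0.007,0.05,0,0,0,0],[0.02,0.007,0.05,0,0,0,0],[0.02,0.006,0.045,0,0,0,0],[0.02,0,0.015,0,0,0,0],[0.02,0,0,0.02,0,0,0],[0.02,0,0,0,0,0,0],[0.02,0,0,0,0,0,0]],
  ],
)

```text
time_s: 12.45
ee_pos: [0.6337, -0.0074, 0.1075]
ee_rot: [0.707, 0.707, -0.001, -0.001]
ft_force: [0.0, 0.1, -3.0]
width: 0.0292
grip_force: 30.5
```

```bash
python3 - <<'E'
from h import *
o=r.get_obs();p=np.array(o["ee_pos"]);print(o["time_s"],p,o["ft_force"],R.from_quat(o["ee_rot"]).as_rotvec())
s=snap("side","h.png")
for q,c in((p-[0,0,.024],(255,0,0)),(p+[0,0,.032],(0,255,0)),([.6345,-.007,.068],(255,255,255))): 
    u=proj("side",q);print(u); cv2.circle(s,tuple(int(x) for x in u.round()),1,c,-1)
cv2.imwrite("pics/i.png",cv2.resize(s[170:300,260:400],(646,600))[:,:,::-1])
E
```

```text
12.45 [ 0.63373578 -0.00738086  0.10751515] [ 0.02491676  0.12192371 -2.97142104] [-2.22042334 -2.21933936  0.00323461]
[341.1505339  247.76472966]
[341.66164549 222.31346606]
[341.22798746 254.21191973]
```

View pics/i.png

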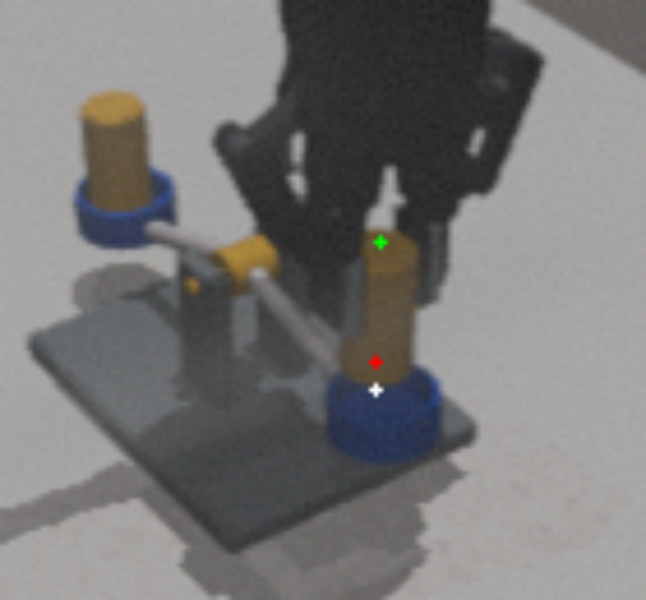

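The slug is gripped upright over the right cup, about 1 mm off centre. I'm lowering it now.

Request:
play_rows(
  increments=[
    [[0.02,-0.001,0,0.015,0,0,0],[0.02,0,0,0.01,0,0,0],[0.02,0,0,0.004,0,0,0],[0.02,0,0,0.003,0,0,0],[0.02,0,0,0.002,0,0,0],[0.02,0,0,0,0,0,0],[0.02,0,0,0,0,0,0]],
  ],
)

```text
time_s: 13.38
ee_pos: [0.6361, -0.0083, 0.0751]
ee_rot: [0.707, 0.707, 0.0, 0.0]
ft_force: [-0.1, 0.7, -1.6]
width: 0.0289
grip_force: 30.7
```

Request:
play_rows(
  increments=[
    [[0.05,0,0,0,0,0,0],[0.085,0,0,0,0,0,0],[0.085,0,0,0,0,0,0],[0.085,0,0,0,0,0,0],[0.085,0,0,0,0,0,0],[0.085,0,0,-0.02,0,0,0],[0.085,0,0,-0.03,0,0,0],[0.085,0,0,-0.01,0,0,0]],
  ],
)

```text
time_s: 14.38
ee_pos: [0.6381, -0.0084, 0.1386]
ee_rot: [0.707, 0.707, 0.002, 0.002]
ft_force: [0.1, 0.3, -0.7]
width: 0.0853
grip_force: 0.0
```

Request:
play_rows(
  increments=[
    [[0.085,0,0,0,0,0,0],[0.085,0,0,0,0,0,0],[0.085,0,0,0,0,0,0],[0.085,0,0,0,0,0,0],[0.085,0,0,0,0,0,0],[0.085,0,0,0,0,0,0],[0.085,0,0,0,0,0,0],[0.085,0,0,0,0,0,0]],
  ],
)

```text
time_s: 15.38
ee_pos: [0.6359, -0.0083, 0.1348]
ee_rot: [0.707, 0.707, 0.0, 0.0]
ft_force: [0.7, -0.2, -0.7]
width: 0.0849
grip_force: 0.0
```

```bash
python3 - <<'E'
from h import *
o=r.get_obs();p=np.array(o["ee_pos"]);print(o["time_s"],p,o["ft_force"])
s=snap("side","j.png")
for q,c in(([.635,.193,.101],(255,0,0)),([.635,.193,.111],(0,255,0)),([.635,-.007,.101],(255,0,0)),([.635,-.007,.111],(0,255,0))): 
    u=proj("side",q); cv2.circle(s,tuple(int(x) for x in u.round()),1,c,-1)
cv2.imwrite("pics/k.png",cv2.resize(s[170:300,260:400],(646,600))[:,:,::-1])
E
```

```text
15.375 [ 0.63594176 -0.00827349  0.13480258] [ 0.68643432 -0.21886735 -0.68744337]
```

View pics/k.png

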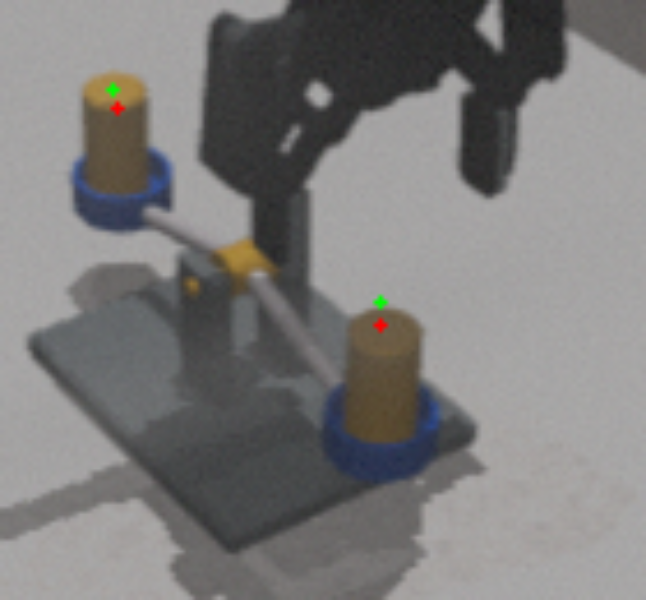

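The right cup dropped, so the slug there is the heavier one. I'll let it settle, then grip it.

Request:
play_rows(
  increments=[
    [[0.085,0,0,0.02,0,0,0],[0.085,0,0,0,0,0,0],[0.085,0,0,0,0,0,0],[0.085,0,0,0,0,0,0],[0.085,0,0,0,0,0,0],[0.085,0,0,0.015,0,0,0],[0.085,0,0,0.015,0,0,0],[0.085,0,0,0.01,0,0,0]],
  ],
  grip_force=25,
)

```text
time_s: 16.42
ee_pos: [0.6346, -0.0082, 0.0725]
ee_rot: [0.707, 0.707, -0.001, -0.001]
ft_force: [0.1, -0.3, -0.1]
width: 0.085
grip_force: 0.0
```

Request:
play_rows(
  increments=[
    [[0.085,0,0,0.006,0,0,0],[0.085,0,0,0,0,0,0],[0.02,0,0,0,0,0,0],[0.02,0,0,0,0,0,0],[0.02,0,0,0,0,0,0],[0.02,0,0,0,0,0,0],[0.02,0,0,0,0,0,0],[0.02,0,0,0,0,0,0]],
  ],
)

```text
time_s: 17.42
ee_pos: [0.6362, -0.0083, 0.0693]
ee_rot: [0.707, 0.707, 0.0, 0.0]
ft_force: [-1.1, 0.4, 4.9]
width: 0.029
grip_force: 25.8
```

Request:
play_rows(
  increments=[
    [[0.02,0,0,0,0,0,0],[0.02,0,0,0,0,0,0]],
  ],
)

```text
time_s: 17.68
ee_pos: [0.6362, -0.0083, 0.0693]
ee_rot: [0.707, 0.707, 0.0, 0.0]
ft_force: [-1.8, -0.6, 5.7]
width: 0.0295
grip_force: 25.8
```

Request:
play_rows(
  increments=[
    [[0.02,0,0,-0.0015,0,0,0],[0.02,0,0,-0.0015,0,0,0],[0.02,0,0,-0.0015,0,0,0],[0.02,0,0,-0.0015,0,0,0],[0.02,0,0,-0.0015,0,0,0],[0.02,0,0,-0.0015,0,0,0],[0.02,0,0,-0.0015,0,0,0],[0.02,0,0,-0.0015,0,0,0]],
  ],
)

```text
time_s: 18.68
ee_pos: [0.636, -0.0082, 0.0809]
ee_rot: [0.707, 0.707, 0.0, 0.0]
ft_force: [-0.2, -0.1, -2.0]
width: 0.0295
grip_force: 25.2
```

Request:
play_rows(
  increments=[
    [[0.02,0,0,-0.002,0,0,0],[0.02,0,0,-0.004,0,0,0],[0.02,0,0,-0.01,0,0,0],[0.02,0,0,-0.02,0,0,0],[0.02,0,0,-0.015,0,0,0],[0.02,0,0,0,0,0,0],[0.02,0,0,0,0,0,0]],
  ],
)

```text
time_s: 19.55
ee_pos: [0.6358, -0.0082, 0.1319]
ee_rot: [0.707, 0.707, 0.0, 0.0]
ft_force: [-0.0, 0.9, -2.2]
width: 0.029
grip_force: 25.3
```

Request:
play_rows(
  increments=[
    [[0.02,-0.041,-0.005,0,0,0,0],[0.02,-0.05,-0.006,0,0,0,0],[0.02,-0.05,-0.006,0,0,0,0],[0.02,-0.05,-0.006,0,0,0,0],[0.02,-0.05,-0.006,0.01,0,0,0],[0.02,-0.04,-0.004,0.01,0,0,0],[0.02,0,0,0,0,0,0],[0.02,0,0,0,0,0,0]],
  ],
)

```text
time_s: 20.55
ee_pos: [0.6022, -0.2887, 0.1107]
ee_rot: [0.707, 0.707, -0.0, -0.001]
ft_force: [-0.0, 0.2, -2.1]
width: 0.0294
grip_force: 25.3
```

```bash
python3 - <<'E'
from h import *
o=r.get_obs();p=np.array(o["ee_pos"]);print(o["time_s"],p,o["ft_force"],R.from_quat(o["ee_rot"]).as_rotvec())
s=snap("side","l.png")
print(r.recognise("slug_p","side"))
m=[proj("side",p+[0,0,z]).round(1) for z in(-.024,.032)];print(m)
for q,c in((p-[0,0,.024],(255,0,0)),(p+[0,0,.032],(0,255,0)),([.6033,-.2891,.04],(255,255,0)),([.635,.193,.101],(255,0,0))): 
    u=proj("side",q); cv2.circle(s,tuple(int(x) for x in u.round()),1,c,-1)
b=s[290:430,370:510].copy()
a=s[150:290,220:360]
cv2.imwrite("pics/m.png",np.hstack([cv2.resize(b,(590,590)),cv2.resize(a,(200,200)).repeat(1,0) if 0 else np.vstack([cv2.resize(a,(200,200)),np.zeros((390,200,3),np.uint8)])])[:,:,::-1])
E
```

```text
20.55 [ 0.60220911 -0.28867452  0.11070637] [-0.02336872  0.23844025 -2.07864281] [-2.22085278e+00 -2.21889595e+00  1.30518448e-04]
[{'location': [285.1, 202.0], 'confidence': 0.59}, {'location': [450.7, 345.3], 'confidence': 0.56}]
[array([442. , 354.6]), array([448.3, 327. ])]
```

View pics/m.png

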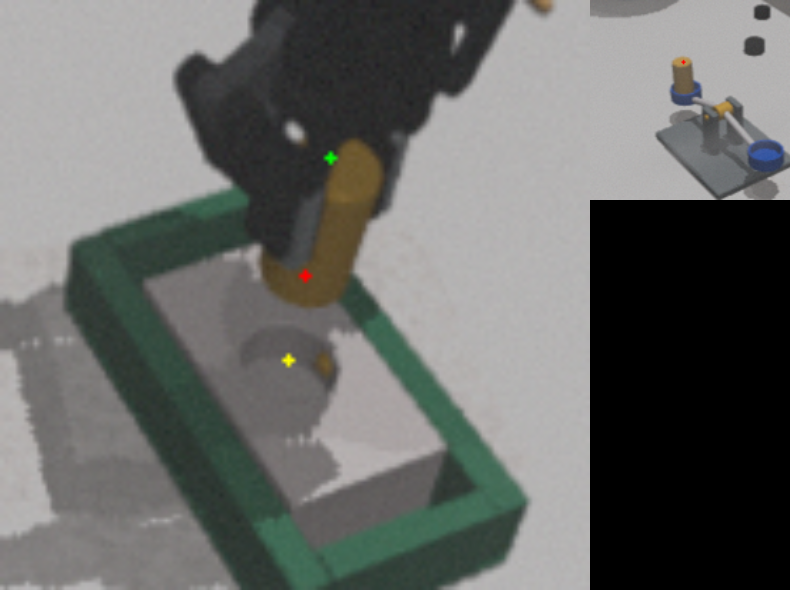

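The view shows the slug over the well, which sits under the yellow mark at about (438,375). The slug leans about 2.5° towards −y, kept from the tipped cup. The other slug stands in its cup. I'll straighten the slug and feel downwards.

Request:
play_rows(
  increments=[
    [[0.02,0.0005,0.001,0.02,0,-2.5,0],[0.02,0,0,0.015,0,0,0],[0.02,0,0,0.006,0,0,0],[0.02,0,0,0.002,0,0,0],[0.02,0,0,0.002,0,0,0],[0.02,0,0,0.002,0,0,0],[0.02,0,0,0.001,0,0,0],[0.02,0,0,0,0,0,0]],
  ],
)

```text
time_s: 21.65
ee_pos: [0.6039, -0.2901, 0.0638]
ee_rot: [0.707, 0.707, -0.015, 0.015]
ft_force: [1.5, 0.2, -2.9]
width: 0.0293
grip_force: 25.2
```

Request:
play_rows(
  increments=[
    [[0.02,0.002,-0.0005,0,0,0,0],[0.02,0,0,0.0015,0,0,0],[0.02,0,0,0.0015,0,0,0],[0.02,0,0,0,0,0,0]],
  ],
)

```text
time_s: 22.15
ee_pos: [0.6032, -0.288, 0.0604]
ee_rot: [0.707, 0.707, -0.015, 0.015]
ft_force: [-0.6, -0.2, -2.3]
width: 0.0296
grip_force: 25.2
```

Request:
play_rows(
  increments=[
    [[0.02,0,0,0.0015,0,0,0],[0.02,0,0,0.0015,0,0,0],[0.02,0,0,0.0015,0,0,0],[0.02,0,0,0.0005,0,0,0],[0.02,0,0,0,0,0,0]],
  ],
)

```text
time_s: 22.78
ee_pos: [0.6032, -0.2883, 0.0556]
ee_rot: [0.707, 0.707, -0.015, 0.015]
ft_force: [-0.3, -0.9, -2.3]
width: 0.0293
grip_force: 25.3
```

In the well with no side force. The next rows should meet the catch.

Request:
play_rows(
  increments=[
    [[0.02,0,0,0.0015,0,0,0],[0.02,0,0,0.001,0,0,0],[0.02,0,0,0.001,0,0,0],[0.02,0,0,0,0,0,0]],
  ],
)

```text
time_s: 23.28
ee_pos: [0.6029, -0.2884, 0.0518]
ee_rot: [0.707, 0.707, -0.016, 0.015]
ft_force: [-1.9, -0.2, -1.5]
width: 0.029
grip_force: 25.4
```

Request:
play_rows(
  increments=[
    [[0.02,0,0,0.001,0,0,0],[0.02,0,0,0.001,0,0,0],[0.02,0,0,0,0,0,0]],
  ],
)

```text
time_s: 23.65
ee_pos: [0.603, -0.2884, 0.0498]
ee_rot: [0.707, 0.707, -0.016, 0.015]
ft_force: [-3.5, 0.2, -2.0]
width: 0.029
grip_force: 25.4
```

Request:
play_rows(
  increments=[
    [[0.02,0,0,0.001,0,0,0],[0.02,0,0,0.001,0,0,0],[0.02,0,0,0.001,0,0,0],[0.02,0,0,0,0,0,0]],
  ],
)

```text
time_s: 24.15
ee_pos: [0.6031, -0.2886, 0.0469]
ee_rot: [0.707, 0.707, -0.016, 0.015]
ft_force: [-4.0, 1.5, -2.7]
width: 0.0294
grip_force: 25.5
```

Request:
play_rows(
  increments=[
    [[0.02,0,0,0.001,0,0,0],[0.02,0,0,0.001,0,0,0],[0.02,0,0,0,0,0,0]],
  ],
)

```text
time_s: 24.52
ee_pos: [0.6032, -0.2887, 0.045]
ee_rot: [0.707, 0.707, -0.016, 0.015]
ft_force: [-3.7, 1.5, -1.3]
width: 0.029
grip_force: 25.5
```

Request:
play_rows(
  increments=[
    [[0.02,0,0,0.001,0,0,0],[0.02,0,0,0.0005,0,0,0],[0.02,0,0,0,0,0,0]],
  ],
)

```text
time_s: 24.9
ee_pos: [0.6034, -0.2888, 0.0445]
ee_rot: [0.707, 0.707, -0.015, 0.015]
ft_force: [-5.3, 2.1, 3.5]
width: 0.029
grip_force: 25.9
```

Request:
play_rows(
  increments=[
    [[0.02,0,0,0.0005,0,0,0],[0.02,0,0,0.0005,0,0,0],[0.02,0,0,0,0,0,0]],
  ],
)

```text
time_s: 25.28
ee_pos: [0.6035, -0.2889, 0.0445]
ee_rot: [0.707, 0.707, -0.015, 0.015]
ft_force: [-7.4, 2.9, 8.0]
width: 0.0287
grip_force: 26.4
```

The slug has bottomed out with its foot at about z = 0.020. I'll release it, then confirm by touching the top with closed fingers, expected at z ≈ 0.076.

Request:
play_rows(
  increments=[
    [[0.05,0,0,0,0,0,0],[0.085,0,0,0,0,0,0],[0.085,0,0,0,0,0,0],[0.085,0,0,0,0,0,0],[0.085,0,0,0,0,0,0],[0.085,0,0,-0.02,0,0,0],[0.085,0,0,-0.03,0,2.5,0],[0.085,0,0,-0.01,0,0,0]],
  ],
)

```text
time_s: 26.28
ee_pos: [0.6055, -0.2883, 0.1067]
ee_rot: [0.707, 0.707, 0.001, 0.003]
ft_force: [-0.7, 0.4, 0.4]
width: 0.0847
grip_force: 0.0
```

Request:
play_rows(
  increments=[
    [[0,0,0,0,0,0,0],[0,0,0,0,0,0,0],[0,0,0,0,0,0,0],[0,0,0,0,0,0,0],[0,0,0,0,0,0,0],[0,0,0,0,0,0,0],[0,0,0,0,0,0,0],[0,0,0,0,0,0,0]],
  ],
)

```text
time_s: 27.28
ee_pos: [0.6034, -0.2868, 0.1027]
ee_rot: [0.707, 0.707, 0.0, 0.0]
ft_force: [0.2, -0.3, -0.0]
width: -0.0002
grip_force: 0.0
```

```bash
python3 - <<'E'
from h import *
o=r.get_obs();p=np.array(o["ee_pos"]);print(o["time_s"],p,o["ft_force"],o["width"])
s=snap("side","n.png")
for d in r.masks_of("slug_p","side"):
    m=d["mask"];y,x=np.nonzero(m);print(d["confidence"],d["location"],x.min(),x.max(),y.min(),y.max())
for z in(.076,.058,.04): print(z,proj("side",[.6033,-.2891,z]).round(1))
print([proj("side",[.635,.193,z]).round(1) for z in (.101,.045)])
E
```

```text
27.275 [ 0.60340074 -0.28675762  0.10273393] [ 0.22093892 -0.29039043 -0.02651214] -0.0002293748334712166
0.83 [440.7, 368.8] 427 451 353 385
0.55 [288.6, 204.1] 278 292 190 215
0.076 [441.6 359.4]
0.058 [439.7 367.5]
0.04 [437.9 375.3]
[array([284.7, 192.7]), array([286.2, 215.1])]
```

Request:
play_rows(
  increments=[
    [[0,-0.002,0,0.015,0,0,0],[0,0,0,0.008,0,0,0],[0,0,0,0.002,0,0,0],[0,0,0,0.001,0,0,0],[0,0,0,0.0005,0,0,0],[0,0,0,0.0005,0,0,0],[0,0,0,0,0,0,0]],
  ],
)

```text
time_s: 28.25
ee_pos: [0.6036, -0.2888, 0.0761]
ee_rot: [0.707, 0.707, 0.0, 0.0]
ft_force: [1.1, 0.7, 1.0]
width: 0.0001
grip_force: 0.6
```

Request:
play_rows(
  increments=[
    [[0,0,0,0.001,0,0,0],[0,0,0,0.0005,0,0,0],[0,0,0,0,0,0,0]],
  ],
)

```text
time_s: 28.62
ee_pos: [0.604, -0.289, 0.0761]
ee_rot: [0.707, 0.707, 0.0, 0.001]
ft_force: [-0.8, 1.5, 7.4]
width: -0.0003
grip_force: 3.7
```

The top is solid at z = 0.0761, which is fully home. I'm retracting and handing in.

Request:
play_rows(
  increments=[
    [[0,0,0,-0.005,0,0,0],[0,0,0,-0.03,0,0,0],[0,0,0,-0.05,0,0,0],[0,0,0,-0.03,0,0,0],[0,0,0,0,0,0,0],[0,0,0,0,0,0,0],[0,0,0,0,0,0,0],[0,0,0,0,0,0,0]],
  ],
)

```text
time_s: 29.62
ee_pos: [0.6025, -0.2883, 0.1872]
ee_rot: [0.707, 0.707, -0.0, -0.001]
ft_force: [-0.4, 0.7, 0.1]
width: -0.0001
grip_force: 0.0
```

```bash
python3 - <<'E'
from h import *
s=snap("side","o.png")
for d in r.masks_of("slug_p","side"):
    y,x=np.nonzero(d["mask"]);print(d["confidence"],d["location"],x.min(),x.max(),y.min(),y.max())
print(r.job_done())
E
```

```text
0.92 [286.7, 202.5] 278 292 190 215
0.72 [440.8, 368.3] 428 451 354 385
the job is handed in; nothing more can be done
None
```

The right cup dropped; I pressed its slug fully home in the holder's well (top felt solid at z = 0.076 m), left the other standing in the left cup, and handed the job in at about 30 s; no verdict came back.

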